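# Free the hanging weight from the drop stand's spring bar with the forked tool

## Robot

A 6-joint arm with a two-finger parallel gripper is mounted at the origin on the work surface. World frame = base frame: x ahead of the robot, y to its left, z up, the work surface at z = 0. Lengths are in m, angles in rad, forces in N, time in s.
With the tool pointing down it reaches from about 0.25 to 0.8 m from the base axis. Payload 3.9 kg.
Tool frame: the origin (TCP) lies at the centre of the arm's flange, where the gripper is bolted on; the fingertips stand 173 mm ahead of it and the grasp point (between the pads) lies 155 mm ahead of it; z points along the fingers, y is the direction in which the jaws open and shut (so a half turn about z gives the same grasp; the last joint's range is limited). The gripper opens to 85 mm and grips with 20 to 120 N. Pads are 22 mm wide; open, the fingers measure 114 mm over their backs; the gripper's body (76 mm by 85 mm) begins 54 mm behind the grasp point. The pads swing forward as they close: fully open they stand 13 mm farther back than shut.
Start: joints at [-1.178, 0.26, -0.138, 1.173, 0, 1.571], TCP at [0.201, -0.485, 0.405] pointing down, gripper open.
Joint ranges: [-2.78, 2.78], [-0.83, 1.72], [-1.28, 1.37], [-1.9, 2.12], [-1.57, 1.48], [-3.14, 3.14]. Speed limits (rad/s): [2.57, 2.57, 3.14, 3.14, 3.14, 3.14].

## Interface

Orientations are given as a unit quaternion [x, y, z, w].
In Python, from station import bot gives the robot as it stands. The module is installed in compiled form; this text tells all that it offers.
- The arm moves only by the tool send_rows, never from a script. Its argument "motion" is a list of rows, each an object with "offset": the shift along the tool's x, y, z in units of 25 mm (1.0 is 25 mm), a list of three; "turn": the turn, a rotation vector about the tool's x, y, z in units of 6 degrees (1.0 is 6 degrees), a list of three; "claw": the finger opening in mm, from 0 to 85.4. A call has exactly 10 rows; each row shifts and turns the pose as measured when the row begins, along the tool's axes as they then stand; what a row does not reach is not made up. A row lasts 1/12 s, in which the tool goes at most 41.7 mm and 7.16 degrees, less where a joint would pass 70% of its speed; a pose out of reach is approached as far as the arm can. A call is refused whole if a number of a shift passes 1 or a number of a turn 1, either way. A call with a gripper value outside its range is refused whole. The fingers move at their own pace and stop on an object; "grip_force" is the grip in N (left out, the last holds). Time passes only in rows, so rows that do not move let the fingers close, or fill a call up. It gives the time, the measured TCP pose, the force and the opening at its end, in the units of the state.
- bot.state(): the state, without advancing time (a new reading comes with each control period).
- bot.read_camera(name): name is "scene" or "top" or "wrist"; returns a dict with "pixels" (384x512x3 uint8, blue, green, red), "z_map" (384x512 float32, m along the optical axis (not along the pixel's ray), 0 where there is no reading), "mtx" (3x3 intrinsics, pixels), "distortion" ([k1, k2, p1, p2, k3] as OpenCV has them; the pictures are not rectified), "rvec" (rotation vector, rad) and "tvec" (3), from world to camera coordinates, as OpenCV has them; the wrist camera has in their place "tool_from_camera" (4x4, takes a point from camera to tool coordinates, whose origin is the TCP and whose axes are the flange's). Camera axes: x right, y down, z forward; pixel columns grow to the right and rows downward; lengths in m; the calibration is good to about 2 mm. A picture is of the moment at which its call begins: read the wrist's pose just before it.
- bot.sign_off(): hands the job in, once; it reports no verdict.
The state is a dict: "time": time; "joint_positions": joint angles; "joint_vel": joint speeds; "tau": joint torques, N m; "eef_pos": TCP position; "tcp_rot": TCP orientation; "contact_force": force on the tool from outside, world axes, zero at the start; "torque": the same for the moment, N m; "finger_gap": finger opening in m.
Only numpy, scipy, OpenCV 4.12 (cv2) and the standard library are available. Lean on these libraries where they do the work, as an engineer would, in place of code of your own. Each camera call takes 0.05 s, during which the arm holds its last target. There are 200 camera calls.

## Task

The science lesson is over: take the blue forked tool out of its wooden rest, hook it into the groove of the orange barrel on the drop stand and gently press the spring bar sideways, away from the weight, until the weight's eye comes free and it drops upright into the cup below. Find the groove by feel without pressing hard, touch the stand with the tool only and the weight not at all, then stand the tool back in its rest, fully seated, and leave everything else where it is.

Things in the scene. Friction and masses are not known exactly. Their poses are not given: they have to be found in the camera images.
- stand: Fixed drop stand: blue base plate 150 x 220 x 10 mm, grey blocks on an aluminium frame, nothing higher than 130 mm. Origin on the table under the hanging weight, z up. The frame is on its +x side (x over 45 mm; blocks x = -16 to 64). Along its y axis, at x = 0, runs the spring bar. It is delicate: over 20 N from the tool, in any direction, damages it.
- bar_axis (a point): Point fixed on the stand, 115 mm above the table at stand y = 42 mm: on the axis of the spring bar, mid-window. The bar (7 mm steel) carries the weight's eye at stand y = -6 to 3 mm. Grey clevis block over it at y = 4.5 to 27 mm, grey spring housing at 74 to 125 mm; in the window between lies the orange barrel. Axes as the stand's.
- barrel_top (a point): Point fixed on the stand, at the height of the barrel's top (126 mm), stand y = 42 mm. Barrel: orange, 22 mm diameter, fixed on the bar, with one black groove all round, 9 mm wide, core 8.4 mm diameter. The groove's centre differs from stand to stand, anywhere from stand y = 34 to 50 mm: it must be felt for. Fork tips 18 mm below the top fit well.
- bar_tip (a point): Point fixed on the stand where the bar's tip rests at first (stand y = -6 mm). Pushing the groove's flank to stand +y slides barrel and bar against a spring: 2.6 N at first, 4.8 N at the end, plus up to 1 N friction. The eye comes off after 9 to 11 mm; hard stop at 15 mm. Let go, the bar springs back.
- cup_floor (a point): Inner floor of the grey cup under the weight, at the stand's origin, 12 mm above the table. Cup: inner diameter 50 mm, rim 32 mm above the table.
- weight: Aluminium weight, 36 mm diameter and 40 mm high, with a flat steel eye plate 24 x 6 mm on top, 85.5 mm high in all, about 130 g. Origin: centre of the underside, z up to the eye. At first it hangs on the spring bar with its underside 40 mm above the table; freed, it stands in the cup with its underside 12 mm above the table.
- fork: Forked tool, 106 mm tall, 80 g, upright, tines down. Origin: between the tine tips, z up. Two tines 22 mm long, each 6.5 (x) by 5 mm (y), slot of 11 mm (x) between; then a blade 24 (x) x 5 (y) mm up to z = 55; a guard 46 x 46 mm, z = 55 to 61; a blue handle 24 x 24 mm, z = 61 to 106. To straddle the bar its y axis (either way round) must lie along the stand's y axis.
- rest: Fixed wooden block, 70 (x) x 60 (y) mm, 62 mm high, with an upright through-slot 34 (x) x 16 (y) mm in its middle for the fork's blade. Origin at the centre of the underside. With the fork home its guard lies on the block, its origin 7 mm above the block's origin and its axes along the block's (or turned half round).
- tin: Red tin, 60 mm diameter, 70 mm high, origin centre of underside. Leave alone; it may stand on either side of the rest.
- jar: Open glass jar, 68 mm diameter, 85 mm high, origin centre of underside. Leave alone.
- jar_lid: White jar lid, 72 mm diameter, 8 mm high, lying flat. Leave alone.
- paint_a: Blue paint bottle with red cap, 60 mm diameter, 170 mm high. Leave alone.
- paint_b: Another blue paint bottle, the same size. Leave alone.
- oil: Yellow oil bottle with green cap, 72 mm diameter, 210 mm high. Leave alone.
- spoon: Spoon lying on the table. Leave alone.

How it is judged:
By the outcome, as a careful person would: the job done as asked, in the order asked, and still so for the second after the job is handed in, with the robot touching nothing.
It also fails if it takes over 67 s, if anything falls off the work surface, if the arm or the gripper's body presses on something with over 40 N, if the wrist force passes 120 N, or if a joint passes its speed limit or range.

## Working session

There is one attempt and no reset: what is moved stays moved. The work goes in short steps, Python scripts to look and compute and a tool call to move; the robot and the scene stay as the last step left them, time stands still between calls to the robot, and variables do not carry over. Pictures are saved under pics/ and viewed, about 8 in all and at most 12, crops included, and the job is handed in when it is done.

Besides the shell and the picture viewer there is one more tool, called after "Emit:" as a command line: name --argument value ..., lists and objects as JSON in quotes. send_rows: Moves the arm, as the interface text tells. Its arguments: {"type":"object","properties":{"motion":{"type":"array","items":{"type":"object","properties":{"offset":{"type":"array","items":{"type":"number"}},"turn":{"type":"array","items":{"type":"number"}},"claw":{"type":"number"}}}},"grip_force":{"type":"number"}},"required":["motion"]}

```bash
mkdir -p pics; ls; cat > h.py <<'E'
import numpy as np, cv2
from scipy.spatial.transform import Rotation as R
from station import bot
def cam(name):
    s=bot.state(); c=bot.read_camera(name)
    if name=="wrist":
        T=np.eye(4);T[:3,:3]=R.from_quat(s["tcp_rot"]).as_matrix();T[:3,3]=s["eef_pos"]
        W=T@np.array(c["tool_from_camera"])
    else:
        V=np.eye(4);V[:3,:3]=cv2.Rodrigues(np.array(c["rvec"],float))[0];V[:3,3]=np.ravel(c["tvec"]);W=np.linalg.inv(V)
    c["W"]=W;return c
def rays(c,uv):
    n=cv2.undistortPoints(np.array(uv,float).reshape(-1,1,2),np.array(c["mtx"]),np.array(c["distortion"]))[:,0]
    return np.c_[n,np.ones(len(n))]@c["W"][:3,:3].T
def plane(c,uv,z):
    d=rays(c,uv);o=c["W"][:3,3];return o+d*((z-o[2])/d[:,2])[:,None]
def deproj(c):
    h,w=c["z_map"].shape;v,u=np.mgrid[:h,:w]
    d=rays(c,np.c_[u.ravel(),v.ravel()]);return (c["W"][:3,3]+d*c["z_map"].reshape(-1,1)).reshape(h,w,3)
def proj(c,P):
    V=np.linalg.inv(c["W"]);return cv2.projectPoints(np.array(P,float),cv2.Rodrigues(V[:3,:3])[0],V[:3,3],np.array(c["mtx"]),np.array(c["distortion"]))[0][:,0]
E
python3 - <<'E'
from h import *
import pickle
print(bot.state())
d={}
for n in("scene","top"):
    c=cam(n);d[n]=c;cv2.imwrite(f"pics/{n}0.png",cv2.resize(c["pixels"],(800,600)));print(n,c["W"],c["mtx"])
pickle.dump(d,open("d0.pkl","wb"))
E
```

```text
pics
{'time': 0.0, 'joint_positions': array([-1.17800087e+00,  2.60674622e-01, -1.39372636e-01,  1.17270233e+00,
        1.68593386e-06,  1.57081264e+00]), 'joint_vel': array([ 0.00062731, -0.00051094,  0.00221471, -0.00058272, -0.00014745,
       -0.0006931 ]), 'tau': array([-1.07589487e-03, -4.05672348e+01,  2.53924441e+01,  1.87926041e-02,
       -1.60771820e-04, -1.30049563e-05]), 'eef_pos': array([ 0.20082385, -0.48469888,  0.40386815]), 'tcp_rot': array([ 9.80777003e-01,  1.95129486e-01, -1.89758630e-04, -9.58019900e-04]), 'contact_force': array([-0.33319397,  0.62741861,  0.4672196 ]), 'torque': array([ 0.05121244, -0.00931587, -0.02842564]), 'finger_gap': 0.08501111913692178}
scene [[ 0.87482984  0.37996021 -0.30050455  0.79950717]
 [ 0.4841645  -0.66524364  0.56836224 -0.54189743]
 [ 0.01604629 -0.64271388 -0.76593824  0.76203983]
 [ 0.          0.          0.          1.        ]] [[347.77636393   0.         251.361146  ]
 [  0.         347.77636393 189.86158972]
 [  0.           0.           1.        ]]
top [[-0.021562   -0.98537909  0.16900629  0.37278227]
 [-0.99975189  0.02030629 -0.00915503 -0.05043189]
 [ 0.00558928 -0.16916176 -0.98557245  1.18658462]
 [ 0.          0.          0.          1.        ]] [[420.93704078   0.         258.33846679]
 [  0.         420.93704078 191.90028765]
 [  0.           0.           1.        ]]
```

View pics/scene0.png

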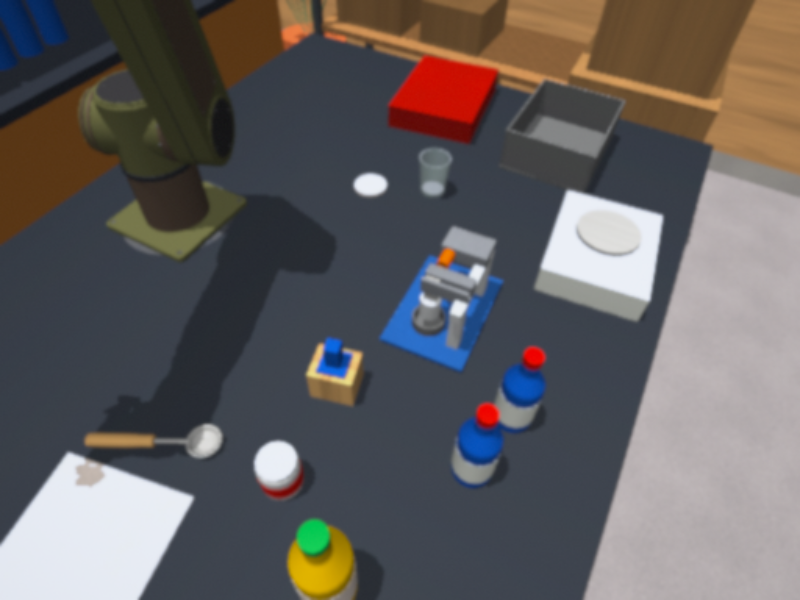

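View pics/top0.png

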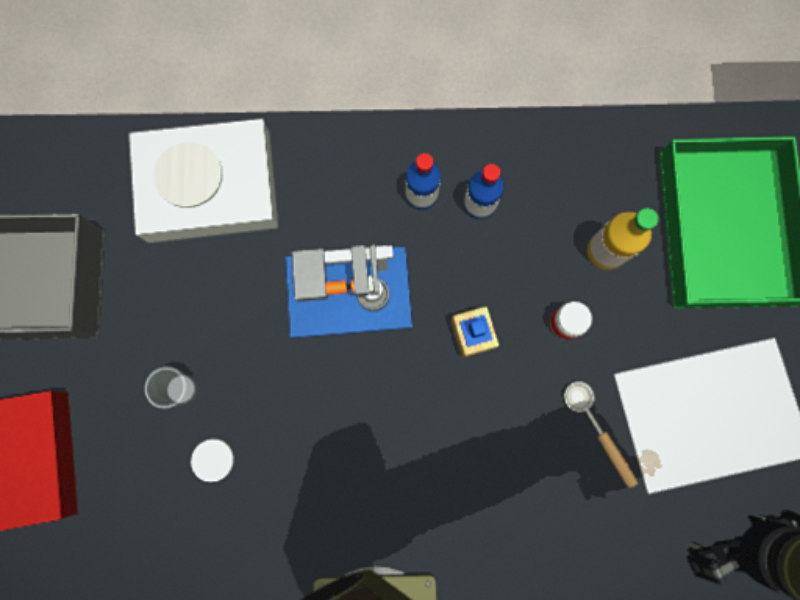

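The scene view and the top view show the same layout. In the top view, up is +x and left is +y. The rest with the fork is at about (476,330) and the blue stand base at about (350,290), with its frame on the far side. The orange barrel shows at (337,287), the tin at (572,320), and the tall bottles behind.

```bash
python3 - <<'E'
from h import *
import pickle
d=pickle.load(open("d0.pkl","rb"))
def rect(p,l):
    r=cv2.minAreaRect(p[:,:2].astype(np.float32)*1000);print(l,len(p),np.round(r[0],1),np.round(r[1],1),round(r[2],1),"zmed",round(float(np.median(p[:,2])),4), "mean",np.round(p[:,:2].mean(0)*1000,1))
for n,box in(("top",{"rest":(280,325,185,235),"stand":(175,270,150,222)}),("scene",{"rest":(190,240,210,262),"stand":(235,330,140,240)})):
    c=d[n];P=deproj(c);hsv=cv2.cvtColor(c["pixels"],cv2.COLOR_BGR2HSV)
    H,S,V=[hsv[...,i].astype(int) for i in range(3)]
    blue=(abs(H-110)<14)&(S>150)&(V>70); wood=(H>8)&(H<28)&(S>60)&(V>90); orange=(H>5)&(H<16)&(S>190)&(V>140)
    def sub(m,b,z0,z1):
        u0,u1,v0,v1=box[b];k=np.zeros_like(m);k[v0:v1,u0:u1]=1
        return P[m&k&(P[...,2]>z0)&(P[...,2]<z1)]
    print(n)
    for m,b,z0,z1,l in((wood,"rest",.055,.07,"woodtop"),(blue,"rest",.064,.075,"guard"),(blue,"rest",.1,.125,"handle"),(blue,"stand",.0,.02,"base"),(orange,"stand",.08,.14,"barrel"),(S<60,"stand",.1,.15,"greyblocks")):
        q=sub(m,b,z0,z1)
        if len(q)>5: rect(q,l)
        else: print(l,len(q))
E
```

```text
top
woodtop 198 [ 511.1 -183. ] [69.9 59.8] 15.0 zmed 0.0622 mean [ 509.9 -175.8]
guard 133 [ 509.6 -182.2] [42.6 41.9] 17.2 zmed 0.0686 mean [ 505.7 -179.4]
handle 93 [ 510.8 -183.2] [23.4 24.8] 15.5 zmed 0.1125 mean [ 510.3 -182.2]
base 2263 [593.4  40.5] [149.5 220.3] 3.7 zmed 0.01 mean [570.9  33.1]
barrel 59 [579.9  45.6] [16.3 43.3] 5.7 zmed 0.1235 mean [578.6  50.2]
greyblocks 1291 [606.2  38.5] [ 81.5 163.9] 4.0 zmed 0.1291 mean [609.1  50.9]
scene
woodtop 297 [ 511.3 -182.3] [70.3 61.5] 15.2 zmed 0.061 mean [ 516.7 -189.3]
guard 146 [ 512.3 -184.3] [40.7 39.8] 18.2 zmed 0.0673 mean [ 517.5 -189.5]
handle 111 [ 511.5 -181.4] [23.1 25.4] 16.2 zmed 0.1117 mean [ 513.2 -183.9]
base 1746 [593.2  41. ] [153.1 223.2] 3.6 zmed 0.0093 mean [603.    3.9]
barrel 58 [582.8  49.7] [19.7 30.9] 6.2 zmed 0.1229 mean [584.   49.3]
greyblocks 1330 [607.7  39.1] [ 81.6 166.8] 4.6 zmed 0.1276 mean [613.6  40.1]
```

Emit:
send_rows --motion '[{"offset": [0.5,-0.2,0],"turn": [0,0,0.65],"claw": 85},{"offset": [1,-0.5,0],"turn": [0,0,0.6],"claw": 85},{"offset": [1,-0.56,0],"turn": [0,0,0],"claw": 85},{"offset": [1,-0.56,0],"turn": [0,0,0],"claw": 85},{"offset": [1,-0.56,0],"turn": [0,0,0],"claw": 85},{"offset": [1,-0.56,0],"turn": [0,0,0],"claw": 85},{"offset": [1,-0.56,0],"turn": [0,0,0],"claw": 85},{"offset": [1,-0.56,0],"turn": [0,0,0],"claw": 85},{"offset": [1,-0.56,0],"turn": [0,0,0],"claw": 85},{"offset": [1,-0.56,0],"turn": [0,0,0],"claw": 85}]'

```text
time: 0.93
eef_pos: [0.3993, -0.2922, 0.3989]
tcp_rot: [0.993, 0.121, -0.003, -0.004]
contact_force: [0.1, -0.8, -0.4]
finger_gap: 0.0846
```

```bash
cat >> h.py <<'E'
def st(tx=None,ty=None,tz=None,yaw=None):
    s=bot.state();M=R.from_quat(s["tcp_rot"]).as_matrix();p=s["eef_pos"]
    y=np.degrees(np.arctan2(M[1,0],M[0,0]))
    print("t %.2f"%s["time"],"p",np.round(p*1000,1),"yaw %.2f"%y,"zax",np.round(M[:,2],4),"F",np.round(s["contact_force"],2),"T",np.round(s["torque"],2),"gap %.1f"%(s["finger_gap"]*1e3))
    if tx is not None:
        d=M.T@(np.array([tx,ty,tz])/1000-p);print(" units to go",np.round(d/0.025,3))
    if yaw is not None:
        D=M.T@np.c_[[np.cos(np.radians(yaw)),np.sin(np.radians(yaw)),0],[np.sin(np.radians(yaw)),-np.cos(np.radians(yaw)),0],[0,0,-1]]
        print(" turn units",np.round(np.degrees(R.from_matrix(D).as_rotvec())/6,3))
E
python3 -c "
from h import *
st(511,-183,400,15.2)"
```

```text
t 0.93 p [ 399.3 -292.2  398.9] yaw 13.90 zax [-0.0079  0.0068 -0.9999] F [ 0.08 -0.76 -0.4 ] T [-0.07 -0.01  0.02] gap 84.6
 units to go [ 5.388 -3.169 -0.049]
 turn units [-0.082  0.056 -0.217]
```

Emit:
send_rows --motion '[{"offset": [1,-0.59,0],"turn": [-0.08,0.06,-0.2],"claw": 85},{"offset": [1,-0.59,0],"turn": [0,0,0],"claw": 85},{"offset": [1,-0.59,0],"turn": [0,0,0],"claw": 85},{"offset": [1,-0.59,0],"turn": [0,0,0],"claw": 85},{"offset": [0.8,-0.47,0],"turn": [0,0,0],"claw": 85},{"offset": [0.4,-0.23,0],"turn": [0,0,0],"claw": 85},{"offset": [0.1,-0.05,0],"turn": [0,0,0],"claw": 85},{"offset": [0,0,0],"turn": [0,0,0],"claw": 85},{"offset": [0,0,0],"turn": [0,0,0],"claw": 85},{"offset": [0,0,0],"turn": [0,0,0],"claw": 85}]'

```text
time: 1.77
eef_pos: [0.5129, -0.1735, 0.3947]
tcp_rot: [0.991, 0.135, -0.003, -0.002]
contact_force: [-0.1, 0.3, -0.8]
finger_gap: 0.0851
```

```bash
python3 -c "
from h import *
st(511,-183,400,15.2)
c=cam('wrist');cv2.imwrite('pics/w1.png',c['pixels']);print(c['W'].round(3))
P=deproj(c);hsv=cv2.cvtColor(c['pixels'],cv2.COLOR_BGR2HSV).astype(int);H,S,V=hsv[...,0],hsv[...,1],hsv[...,2]
blue=(abs(H-110)<14)&(S>150)&(V>70);wood=(H>8)&(H<28)&(S>60)&(V>90)
near=np.hypot(P[...,0]-.511,P[...,1]+.183)<.06
for m,a,b,l in((wood,.055,.07,'wood'),(blue,.1,.125,'handle'),(blue,.064,.075,'guard')):
    q=P[m&near&(P[...,2]>a)&(P[...,2]<b)]
    if len(q)>5: print(l,len(q),cv2.minAreaRect(q[:,:2].astype(np.float32)*1000),np.median(q[:,2]))
"
```

```text
t 1.77 p [ 512.9 -173.5  394.7] yaw 15.53 zax [-0.0069  0.0026 -1.    ] F [-0.05  0.28 -0.76] T [-0.    0.01  0.01] gap 85.1
 units to go [-0.174  0.344 -0.213]
 turn units [-0.041  0.057  0.054]
[[ 0.268 -0.913 -0.309  0.591]
 [-0.963 -0.255 -0.082 -0.154]
 [-0.004  0.319 -0.948  0.363]
 [ 0.     0.     0.     1.   ]]
wood 1144 ((510.3988952636719, -184.02651977539062), (70.67897033691406, 59.81376266479492), 14.634136199951172) 0.06118682240646092
handle 825 ((511.59906005859375, -183.7981719970703), (22.659244537353516, 23.38132095336914), 15.792888641357422) 0.11192012276116126
guard 1195 ((511.0036926269531, -183.9285125732422), (44.42973709106445, 43.53596115112305), 14.699625968933105) 0.0672105226259298
```

View pics/w1.png

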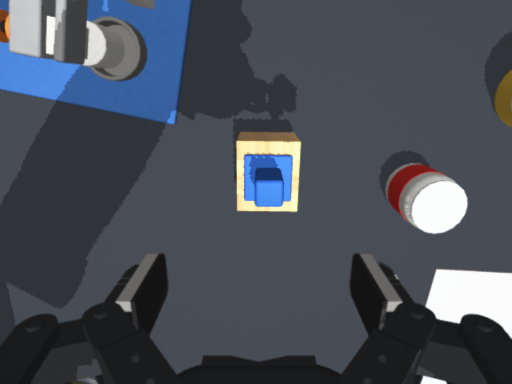

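The wrist view shows the rest with the fork at (268,175), the tin at (425,200), and the stand base at upper left. All three views agree on the fork at (511, -183.5) mm, yaw 15°. I'll descend for the grasp.

Emit:
send_rows --motion '[{"offset": [-0.17,0.36,0.3],"turn": [-0.04,0.06,0.05],"claw": 85},{"offset": [0,0,0.8],"turn": [0,0,0],"claw": 85},{"offset": [0,0,0.8],"turn": [0,0,0],"claw": 85},{"offset": [0,0,0.8],"turn": [0,0,0],"claw": 85},{"offset": [0,0,0.8],"turn": [0,0,0],"claw": 85},{"offset": [0,0,0.5],"turn": [0,0,0],"claw": 85},{"offset": [0,0,0.2],"turn": [0,0,0],"claw": 85},{"offset": [0,0,0],"turn": [0,0,0],"claw": 85},{"offset": [0,0,0],"turn": [0,0,0],"claw": 85},{"offset": [0,0,0],"turn": [0,0,0],"claw": 85}]'

```text
time: 2.65
eef_pos: [0.5052, -0.1932, 0.2898]
tcp_rot: [0.992, 0.124, 0.002, 0.002]
contact_force: [-0.1, -0.1, 0.2]
finger_gap: 0.0849
```

```bash
python3 -c "
from h import *
st(511.3,-183.6,245,15.1)"
```

```text
t 2.65 p [ 505.2 -193.2  289.8] yaw 14.25 zax [ 0.0047 -0.0044 -1.    ] F [-0.13 -0.11  0.21] T [-0.01 -0.   -0.03] gap 84.9
 units to go [ 0.327 -0.321  1.79 ]
 turn units [ 0.052 -0.033 -0.143]
```

Emit:
send_rows --motion '[{"offset": [0.05,-0.05,0.1],"turn": [0.01,-0.01,-0.02],"claw": 85},{"offset": [0.05,-0.05,0.2],"turn": [0.01,-0.01,-0.03],"claw": 85},{"offset": [0.05,-0.05,0.3],"turn": [0.01,-0.01,-0.03],"claw": 85},{"offset": [0.05,-0.05,0.3],"turn": [0.01,0,-0.03],"claw": 85},{"offset": [0.05,-0.05,0.3],"turn": [0.01,0,-0.03],"claw": 85},{"offset": [0.04,-0.04,0.2],"turn": [0,0,0],"claw": 85},{"offset": [0.03,-0.02,0.1],"turn": [0,0,0],"claw": 85},{"offset": [0,0,0],"turn": [0,0,0],"claw": 85},{"offset": [0,0,0],"turn": [0,0,0],"claw": 85},{"offset": [0,0,0],"turn": [0,0,0],"claw": 85}]'

```text
time: 3.48
eef_pos: [0.5132, -0.1828, 0.2507]
tcp_rot: [0.991, 0.133, 0.002, 0.001]
contact_force: [-0.1, -0.1, 0.2]
finger_gap: 0.0853
```

```bash
python3 -c "
from h import *
st(511.3,-183.6,245,15.1)"
```

```text
t 3.48 p [ 513.2 -182.8  250.7] yaw 15.24 zax [ 0.0046 -0.0013 -1.    ] F [-0.14 -0.11  0.23] T [0.03 0.   0.  ] gap 85.3
 units to go [-0.083  0.011  0.229]
 turn units [ 0.023 -0.039  0.023]
```

Emit:
send_rows --motion '[{"offset": [-0.02,0,0.05],"turn": [0.01,-0.01,0],"claw": 85},{"offset": [-0.03,0,0.08],"turn": [0.01,-0.01,0.01],"claw": 85},{"offset": [-0.02,0,0.06],"turn": [0,-0.01,0.01],"claw": 85},{"offset": [0,0,0.03],"turn": [0,0,0],"claw": 85},{"offset": [0,0,0],"turn": [0,0,0],"claw": 85},{"offset": [0,0,0],"turn": [0,0,0],"claw": 85},{"offset": [0,0,0],"turn": [0,0,0],"claw": 85},{"offset": [0,0,0],"turn": [0,0,0],"claw": 85},{"offset": [0,0,0],"turn": [0,0,0],"claw": 85},{"offset": [0,0,0],"turn": [0,0,0],"claw": 85}]'

```text
time: 4.32
eef_pos: [0.5118, -0.1839, 0.246]
tcp_rot: [0.991, 0.131, 0.001, 0.001]
contact_force: [-1.1, -0.8, -0.7]
finger_gap: 0.0851
```

```bash
python3 -c "
from h import *
st(511.3,-183.6,245,15.1)"
```

```text
t 4.32 p [ 511.8 -183.9  246. ] yaw 15.06 zax [ 0.003 -0.001 -1.   ] F [-1.14 -0.8  -0.67] T [-0.01 -0.02  0.  ] gap 85.1
 units to go [-0.015 -0.015  0.039]
 turn units [ 0.017 -0.025 -0.007]
```

Aligned. Closing with a moderate grip.

Emit:
send_rows --motion '[{"offset": [0,0,0],"turn": [0,0,0],"claw": 50},{"offset": [0,0,0],"turn": [0,0,0],"claw": 36},{"offset": [0,0,0],"turn": [0,0,0],"claw": 30},{"offset": [0,0,0],"turn": [0,0,0],"claw": 26},{"offset": [0,0,0],"turn": [0,0,0],"claw": 20},{"offset": [0,0,0],"turn": [0,0,0],"claw": 15},{"offset": [0,0,0],"turn": [0,0,0],"claw": 15},{"offset": [0,0,0],"turn": [0,0,0],"claw": 15},{"offset": [0,0,0],"turn": [0,0,0],"claw": 15},{"offset": [0,0,0],"turn": [0,0,0],"claw": 15}]' --grip_force 50

```text
time: 5.15
eef_pos: [0.5119, -0.1838, 0.2462]
tcp_rot: [0.991, 0.131, 0.002, 0.001]
contact_force: [0.3, 0.7, -0.2]
finger_gap: 0.0234
```

```bash
python3 -c "
from h import *
st(511.3,-183.6,245,15.1)"
```

```text
t 5.15 p [ 511.9 -183.8  246.2] yaw 15.07 zax [ 3.6e-03 -8.0e-04 -1.0e+00] F [ 0.3   0.72 -0.15] T [0.06 0.03 0.  ] gap 23.4
 units to go [-0.021 -0.013  0.049]
 turn units [ 0.016 -0.031 -0.005]
```

Emit:
send_rows --motion '[{"offset": [0,0,-0.2],"turn": [0,0,0],"claw": 15},{"offset": [0,0,-0.4],"turn": [0,0,0],"claw": 15},{"offset": [0,0,-0.7],"turn": [0,0,0],"claw": 15},{"offset": [0,0,-0.9],"turn": [0,0,0],"claw": 15},{"offset": [0,0,-1],"turn": [0,0,0],"claw": 15},{"offset": [0,0,-1],"turn": [0,0,0],"claw": 15},{"offset": [0,0,-0.9],"turn": [0,0,0],"claw": 15},{"offset": [0,0,-0.5],"turn": [0,0,0],"claw": 15},{"offset": [0,0,-0.2],"turn": [0,0,0],"claw": 15},{"offset": [0,0,0],"turn": [0,0,0],"claw": 15}]'

```text
time: 5.98
eef_pos: [0.5095, -0.1831, 0.4024]
tcp_rot: [0.991, 0.131, 0.0, 0.0]
contact_force: [-0.0, -0.1, -0.4]
finger_gap: 0.0237
```

```bash
python3 - <<'E'
from h import *
import pickle
st(580,-60,395,3.8)
c=cam('wrist');cv2.imwrite('pics/w2.png',c['pixels'])
P=deproj(c);hsv=cv2.cvtColor(c['pixels'],cv2.COLOR_BGR2HSV).astype(int);H,S,V=hsv[...,0],hsv[...,1],hsv[...,2]
E
```

```text
t 5.98 p [ 509.5 -183.1  402.4] yaw 15.06 zax [ 7.e-04 -4.e-04 -1.e+00] F [-0.04 -0.06 -0.37] T [ 0.   -0.08 -0.04] gap 23.7
 units to go [ 4.001 -4.024  0.294]
 turn units [ 0.005 -0.006  1.877]
```

Emit:
send_rows --motion '[{"offset": [0.2,-0.2,0],"turn": [0,0,0.1],"claw": 15},{"offset": [0.4,-0.4,0],"turn": [0,0,0.3],"claw": 15},{"offset": [0.6,-0.5,0],"turn": [0,0,0.4],"claw": 15},{"offset": [0.7,-0.6,0],"turn": [0,0,0.4],"claw": 15},{"offset": [0.7,-0.6,0],"turn": [0,0,0.3],"claw": 15},{"offset": [0.6,-0.6,0],"turn": [0,0,0.2],"claw": 15},{"offset": [0.4,-0.4,0],"turn": [0,0,0.1],"claw": 15},{"offset": [0.2,-0.2,0],"turn": [0,0,0],"claw": 15},{"offset": [0,-0.1,0],"turn": [0,0,0],"claw": 15},{"offset": [0,0,0],"turn": [0,0,0],"claw": 15}]'

```text
time: 6.87
eef_pos: [0.59, -0.0715, 0.3877]
tcp_rot: [0.999, 0.03, -0.012, -0.003]
contact_force: [-0.6, 0.3, -1.2]
finger_gap: 0.0231
```

```bash
python3 - <<'E'
from h import *
import pickle
st(580,-60,402,3.8)
c=cam('wrist');pickle.dump((bot.state(),c),open('w2.pkl','wb'))
cv2.imwrite('pics/w2.png',cv2.resize(c['pixels'],(800,600),interpolation=cv2.INTER_CUBIC))
P=deproj(c);hsv=cv2.cvtColor(c['pixels'],cv2.COLOR_BGR2HSV).astype(int);H,S,V=hsv[...,0],hsv[...,1],hsv[...,2]
k=(P[...,0]>.5)&(P[...,0]<.7)&(P[...,1]>-.09)&(P[...,1]<.16)
for m,a,b,l in(((S<70),.11,.15,'grey'),((H>3)&(H<17)&(S>170),.1,.14,'orange'),((abs(H-110)<14)&(S>150)&(V>60),0,.02,'base')):
    q=P[m&k&(P[...,2]>a)&(P[...,2]<b)]
    if len(q)>5: print(l,len(q),cv2.minAreaRect(q[:,:2].astype(np.float32)*1000),np.median(q[:,2]))
E
```

```text
t 6.87 p [590.  -71.5 387.7] yaw 3.41 zax [-0.0235  0.0054 -0.9997] F [-0.61  0.34 -1.22] T [-0.07 -0.05 -0.03] gap 23.1
 units to go [-0.384 -0.485 -0.561]
 turn units [-0.065  0.221 -0.066]
grey 14068 ((607.2413940429688, 23.70964813232422), (81.22051239013672, 193.0771484375), 3.8029074668884277) 0.12880927566639302
orange 1303 ((582.4593505859375, 44.83928680419922), (20.724010467529297, 45.961673736572266), 1.0466505289077759) 0.12345972877188036
base 10883 ((593.8773193359375, 39.10430908203125), (148.8816680908203, 218.72219848632812), 3.5952517986297607) 0.00914355724728888
```

View pics/w2.png

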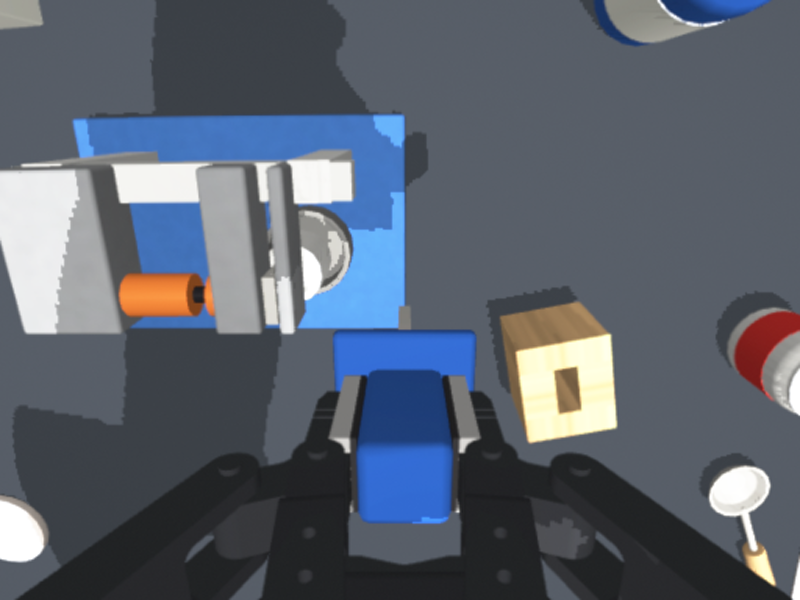

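The wrist view shows the fork gripped at (404,440) and the barrel at (165,293). Its black groove is visible at about (199,294), near the clevis. I'll measure the barrel axis and get a first guess at the groove.

```bash
python3 - <<'E'
from h import *
import pickle
s,c=pickle.load(open('w2.pkl','rb'))
P=deproj(c);hsv=cv2.cvtColor(c['pixels'],cv2.COLOR_BGR2HSV).astype(int);H,S,V=hsv[...,0],hsv[...,1],hsv[...,2]
org=(H>3)&(H<17)&(S>170)
for v in(180,184,188,192,196):
    print(v,''.join('O' if org[v,u] else ('#' if V[v,u]<60 else '.') for u in range(70,145)))
y=np.radians(3.8);ex=np.array([np.cos(y),np.sin(y)]);ey=np.array([-ex[1],ex[0]])
k=org&(P[...,2]>.1)&(P[...,2]<.14)&(P[...,1]>-.0)&(P[...,1]<.1)
q=P[k]*1000; a=q[:,:2]@ex; b=q[:,:2]@ey; z=q[:,2]
# cylinder axis: fix radius 11, fit centre (a0,slope,z0)
from scipy.optimize import least_squares
f=lambda p:np.hypot(a-p[0]-p[1]*(b-b.mean()),z-p[2])-11
r=least_squares(f,[a.mean(),0,115],loss='soft_l1');print('axis a0,slope,z0',r.x,np.std(r.fun),'b range',b.min(),b.max(),b.mean())
print('base corner check: base a,b centre',np.array([593.6,39.8])@ex,np.array([593.6,39.8])@ey)
# grey block edges at z~128.. in stand axes
kk=(S<70)&(P[...,2]>.12)&(P[...,2]<.135)&(P[...,0]>.53)&(P[...,0]<.68)&(P[...,1]>-.09)&(P[...,1]<.16)
g=P[kk]*1000;ga=g[:,:2]@ex;gb=g[:,:2]@ey
m=(ga<r.x[0]+20)
print(np.percentile(ga,[0.5,99.5]));h,e=np.histogram(gb[m],np.arange(-60,150,3));print([(int(x),int(n)) for x,n in zip(e,h)])
# groove: pixel columns on axis row, at side-top height
for u in (121,122,123,124,131,132,133):
    p=plane(c,[(u,188)],.120)[0]*1000;print(u,np.round([p[:2]@ex,p[:2]@ey],1))
# cup centre: rim points
w=(P[...,2]>.02)&(P[...,2]<.04)&(P[...,0]>.53)&(P[...,0]<.65)&(P[...,1]>-.06)&(P[...,1]<.06)&(S<70)
q=P[w][:,:2]*1000;print('cup',cv2.minEnclosingCircle(q.astype(np.float32)),len(q))
E
```

```text
180 ........OOOOOOOOOOOOOOOOOOOOOOOOOOOOOOOOOOOOOOOOOOOOOOOOOO.....O...........
184 .......OOOOOOOOOOOOOOOOOOOOOOOOOOOOOOOOOOOOOOOOOOOOOOO######.OOO...........
188 .......OOOOOOOOOOOOOOOOOOOOOOOOOOOOOOOOOOOOOOOOOOOOOO.######.OOOO..........
192 .......OOOOOOOOOOOOOOOOOOOOOOOOOOOOOOOOOOOOOOOOOOOOOOO######.OOOO..........
196 ........OOOOOOOOOOOOOOOOOOOOOOOOOOOOOOOOOOOOOOOOOOOOOOOOOOO....OOO.........
axis a0,slope,z0 [5.82968435e+02 9.85960012e-03 1.14064297e+02] 1.2837800184686814 b range -16.69438695742849 28.784761368244958 8.850477120440178
base corner check: base a,b centre 594.9326528140808 0.3723111605834986
[567.94672322 646.86531775]
[(-60, 111), (-57, 210), (-54, 172), (-51, 83), (-48, 134), (-45, 115), (-42, 255), (-39, 185), (-36, 184), (-33, 177), (-30, 180), (-27, 181), (-24, 182), (-21, 90), (-18, 0), (-15, 0), (-12, 0), (-9, 0), (-6, 0), (-3, 0), (0, 1), (3, 0), (6, 0), (9, 0), (12, 0), (15, 0), (18, 0), (21, 0), (24, 0), (27, 290), (30, 175), (33, 170), (36, 170), (39, 170), (42, 169), (45, 170), (48, 166), (51, 169), (54, 168), (57, 165), (60, 165), (63, 167), (66, 157), (69, 170), (72, 169), (75, 148), (78, 44), (81, 0), (84, 0), (87, 0), (90, 0), (93, 0), (96, 0), (99, 0), (102, 0), (105, 0), (108, 0), (111, 0), (114, 0), (117, 0), (120, 0), (123, 0), (126, 0), (129, 0), (132, 0), (135, 0), (138, 0), (141, 0), (144, 0)]
121 [585.1  -4.2]
122 [585.1  -5. ]
123 [585.1  -5.8]
124 [585.1  -6.6]
131 [585.  -12.1]
132 [585.  -12.8]
133 [585.  -13.6]
cup ((603.0608520507812, -22.134479522705078), 47.97089385986328) 451
```

```bash
cat >> h.py <<'E'
def yawm(d): return R.from_euler('z',d,degrees=True).as_matrix()
YAW=3.7
def fs(xs,ys,zt,yaw=YAW):
    "fork tip target in stand mm -> units to go; fork vertical as when gripped"
    y=np.radians(3.8);ex=np.array([np.cos(y),np.sin(y)]);ey=np.array([-ex[1],ex[0]])
    f=(583.2+xs)*ex+(-46.6+ys)*ey
    zg=np.array([.0036,-.0008,-1]);zg/=np.linalg.norm(zg)
    x=np.array([np.cos(np.radians(15.07)),np.sin(np.radians(15.07)),0]);x-=zg*(x@zg);x/=np.linalg.norm(x)
    Rt=yawm(yaw-15.07)@np.c_[x,np.cross(zg,x),zg]
    off=yawm(yaw-15.07)@np.array([.7,-.2,239.2])
    T=np.r_[f,zt]+off
    s=bot.state();M=R.from_quat(s["tcp_rot"]).as_matrix();p=s["eef_pos"]*1000
    Mo=M@Rt.T; fc=p-Mo@off   # actual fork tip
    d=fc[:2]-583.2*ex+46.6*ey
    print("t %.2f"%s["time"],"tip stand x %.2f y %.2f z %.2f"%(d@ex,d@ey,fc[2]),"TCPz %.1f"%p[2],"F stand",np.round([s["contact_force"][:2]@ex,s["contact_force"][:2]@ey,s["contact_force"][2]],2),"T",np.round(s["torque"],2),"gap %.1f"%(s["finger_gap"]*1e3))
    print(" offset",np.round(M.T@(T-p)/25,3)," turn",np.round(np.degrees(R.from_matrix(M.T@Rt).as_rotvec())/6,3))
E
python3 -c "
from h import *
fs(0,36.5,160)"
```

```text
t 6.92 tip stand x -6.40 y -61.65 z 148.51 TCPz 387.6 F stand [ 0.14 -0.2  -1.06] T [ 0.02 -0.01 -0.03] gap 23.5
 offset [-0.037 -4.012 -0.436]  turn [-0.081  0.253 -0.053]
```

Emit:
send_rows --motion '[{"offset": [0,-0.1,-0.2],"turn": [-0.02,0.05,-0.01],"claw": 15},{"offset": [0,-0.3,-0.2],"turn": [-0.02,0.05,-0.01],"claw": 15},{"offset": [0,-0.5,-0.1],"turn": [-0.02,0.05,-0.01],"claw": 15},{"offset": [0,-0.6,0],"turn": [-0.02,0.05,-0.01],"claw": 15},{"offset": [0,-0.7,0],"turn": [0,0.02,0],"claw": 15},{"offset": [0,-0.6,0],"turn": [0,0,0],"claw": 15},{"offset": [0,-0.5,0],"turn": [0,0,0],"claw": 15},{"offset": [0,-0.4,0],"turn": [0,0,0],"claw": 15},{"offset": [0,-0.2,0],"turn": [0,0,0],"claw": 15},{"offset": [0,-0.1,0],"turn": [0,0,0],"claw": 15}]'

```text
time: 7.75
eef_pos: [0.5802, 0.0328, 0.4058]
tcp_rot: [1.0, 0.028, 0.004, 0.001]
contact_force: [-0.6, 0.3, -0.9]
finger_gap: 0.0237
```

```bash
python3 -c "
from h import *
fs(0,36.5,160)"
```

```text
t 7.75 tip stand x -1.76 y 41.14 z 166.55 TCPz 405.8 F stand [-0.6   0.38 -0.89] T [-0.03  0.03 -0.01] gap 23.7
 offset [0.109 0.188 0.263]  turn [ 0.004 -0.039 -0.073]
```

Emit:
send_rows --motion '[{"offset": [0.02,0.03,0.1],"turn": [0,-0.01,-0.01],"claw": 15},{"offset": [0.02,0.03,0.15],"turn": [0,-0.01,-0.02],"claw": 15},{"offset": [0.02,0.04,0.2],"turn": [0,-0.01,-0.02],"claw": 15},{"offset": [0.02,0.04,0.2],"turn": [0,0,-0.02],"claw": 15},{"offset": [0.01,0.02,0.2],"turn": [0,0,0],"claw": 15},{"offset": [0.01,0.01,0.15],"turn": [0,0,0],"claw": 15},{"offset": [0,0,0.1],"turn": [0,0,0],"claw": 15},{"offset": [0,0,0.05],"turn": [0,0,0],"claw": 15},{"offset": [0,0,0],"turn": [0,0,0],"claw": 15},{"offset": [0,0,0],"turn": [0,0,0],"claw": 15}]'

```text
time: 8.58
eef_pos: [0.5833, 0.0258, 0.3722]
tcp_rot: [1.0, 0.03, 0.0, 0.002]
contact_force: [1.2, 0.3, -1.2]
finger_gap: 0.0236
```

```bash
python3 - <<'E'
from h import *
fs(0,36.5,135)
ims=[]
for n in("scene","wrist"):
    c=cam(n);P=[[.5832,.0286,.13]]
    u,v=proj(c,P)[0].astype(int);im=c["pixels"]
    if n=="scene": im=cv2.resize(im[v-55:v+35,u-50:u+50],(500,450),interpolation=cv2.INTER_CUBIC)
    cv2.imwrite(f"pics/h_{n}.png",im);ims.append(im);print(n,u,v)
a=np.zeros((450,1012,3),np.uint8);a[:,:500]=ims[0];a[:384,500:]=ims[1];cv2.imwrite("pics/h3.png",cv2.resize(a,(800,356)))
E
```

```text
t 8.58 tip stand x -0.69 y 33.62 z 132.98 TCPz 372.2 F stand [ 1.23  0.27 -1.18] T [ 0.02 -0.04  0.05] gap 23.6
 offset [ 0.002 -0.097 -0.081]  turn [ 0.018  0.025 -0.035]
scene 281 167
wrist 250 208
```

View pics/h3.png

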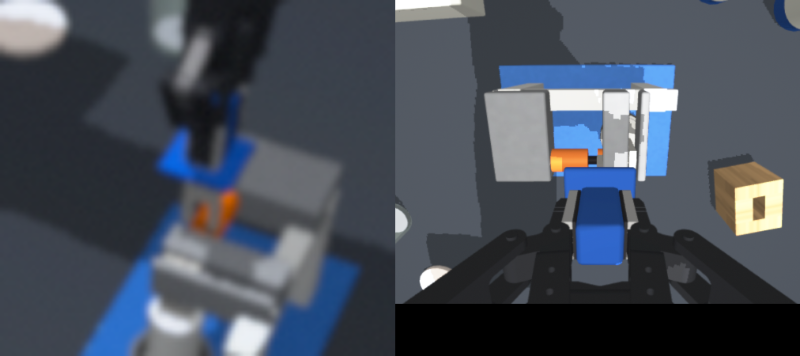

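The scene crop shows the fork straddling over the barrel. The wrist view shows the groove almost head-on at wrist pixel (249,202), so I'll refine its y from that.

```bash
python3 - <<'E'
from h import *
c=cam("wrist")
hsv=cv2.cvtColor(c['pixels'],cv2.COLOR_BGR2HSV).astype(int);H,S,V=hsv[...,0],hsv[...,1],hsv[...,2]
org=(H>3)&(H<17)&(S>170)
for v in range(188,214,3):print(v,''.join('O' if org[v,u] else ('#' if V[v,u]<60 else '.') for u in range(190,275)))
y=np.radians(3.8);ex=np.array([np.cos(y),np.sin(y)]);ey=np.array([-ex[1],ex[0]])
for v in(197,203):
  for u in(240,244,248,252,256,260):
    o=[]
    for z in(.126,.119):
        p=plane(c,[(u,v)],z)[0]*1000;o+=[p[:2]@ex-583.2,p[:2]@ey+46.6]
    print(u,v,np.round(o,1))
E
```

```text
188 .........OO..........................................................................
191 ........OOOOOOOOOOOOOOOOOOOOOOOOOOOOOOOOOOOOOOOOOOOOO..............OOOOO.............
194 .......OOOOOOOOOOOOOOOOOOOOOOOOOOOOOOOOOOOOOOOOOOOOOO..............OOOOO.............
197 .......OOOOOOOOOOOOOOOOOOOOOOOOOOOOOOOOOOOOOOOOOOOOOOO...............................
200 ......................OOOOOOOOOOOOOOOOOOOOOOOOOOOOOOOO###########....................
203 ......................OOOOOOOOOOOOOOOOOOOOOOOOOOOOOOOO.#########.....................
206 ......................OOOOOOOOOOOOOOOOOOOOOOOOOOOOOOOO.##########....................
209 .......O..............OOOOOOOOOOOOOOOOOOOOOOOOOOOOOOO................................
212 .......O.............OOO.............................................................
240 197 [ 7.7 43.9  5.3 44.3]
244 197 [ 7.7 41.1  5.3 41.4]
248 197 [ 7.7 38.3  5.3 38.5]
252 197 [ 7.7 35.5  5.3 35.6]
256 197 [ 7.7 32.7  5.3 32.7]
260 197 [ 7.7 29.8  5.2 29.8]
240 203 [ 3.3 44.   0.7 44.4]
244 203 [ 3.2 41.2  0.7 41.5]
248 203 [ 3.2 38.4  0.7 38.6]
252 203 [ 3.2 35.5  0.6 35.7]
256 203 [ 3.2 32.7  0.6 32.7]
260 203 [ 3.2 29.9  0.6 29.8]
```

Emit:
send_rows --motion '[{"offset": [0,-0.02,0],"turn": [0.005,0.01,-0.01],"claw": 15},{"offset": [0,-0.03,0],"turn": [0.005,0.01,-0.01],"claw": 15},{"offset": [0,-0.03,0],"turn": [0.005,0,-0.01],"claw": 15},{"offset": [0,-0.02,0],"turn": [0,0,0],"claw": 15},{"offset": [0,0,0],"turn": [0,0,0],"claw": 15},{"offset": [0,0,0],"turn": [0,0,0],"claw": 15},{"offset": [0,0,0],"turn": [0,0,0],"claw": 15},{"offset": [0,0,0],"turn": [0,0,0],"claw": 15},{"offset": [0,0,0],"turn": [0,0,0],"claw": 15},{"offset": [0,0,0],"turn": [0,0,0],"claw": 15}]'

```text
time: 9.57
eef_pos: [0.5835, 0.0291, 0.3738]
tcp_rot: [0.999, 0.033, 0.003, 0.001]
contact_force: [0.2, 0.0, -0.7]
finger_gap: 0.0235
```

```bash
python3 -c "
from h import *
fs(0,36.8,132)"
```

```text
t 9.57 tip stand x 1.03 y 37.32 z 134.62 TCPz 373.8 F stand [ 0.2   0.03 -0.69] T [0.01 0.04 0.06] gap 23.5
 offset [-0.014  0.022  0.105]  turn [ 0.001 -0.028  0.007]
```

Emit:
send_rows --motion '[{"offset": [0,0,0.04],"turn": [0,-0.01,0],"claw": 15},{"offset": [0,0,0.04],"turn": [0,-0.01,0],"claw": 15},{"offset": [0,0,0.04],"turn": [0,0,0],"claw": 15},{"offset": [0,0,0.04],"turn": [0,0,0],"claw": 15},{"offset": [0,0,0.04],"turn": [0,0,0],"claw": 15},{"offset": [0,0,0.04],"turn": [0,0,0],"claw": 15},{"offset": [0,0,0.04],"turn": [0,0,0],"claw": 15},{"offset": [0,0,0],"turn": [0,0,0],"claw": 15},{"offset": [0,0,0],"turn": [0,0,0],"claw": 15},{"offset": [0,0,0],"turn": [0,0,0],"claw": 15}]'

```text
time: 10.4
eef_pos: [0.5835, 0.029, 0.3656]
tcp_rot: [0.999, 0.033, 0.002, 0.001]
contact_force: [0.3, 0.4, -0.9]
finger_gap: 0.0229
```

```bash
python3 -c "
from h import *
fs(0,36.8,120)"
```

```text
t 10.40 tip stand x 0.25 y 37.19 z 126.44 TCPz 365.6 F stand [ 0.34  0.42 -0.9 ] T [ 0.02 -0.01  0.04] gap 22.9
 offset [-0.012  0.016  0.258]  turn [0.001 0.001 0.005]
```

Emit:
send_rows --motion '[{"offset": [0,0,0.03],"turn": [0,0,0],"claw": 15},{"offset": [0,0,0.03],"turn": [0,0,0],"claw": 15},{"offset": [0,0,0.03],"turn": [0,0,0],"claw": 15},{"offset": [0,0,0.03],"turn": [0,0,0],"claw": 15},{"offset": [0,0,0.03],"turn": [0,0,0],"claw": 15},{"offset": [0,0,0],"turn": [0,0,0],"claw": 15},{"offset": [0,0,0],"turn": [0,0,0],"claw": 15},{"offset": [0,0,0],"turn": [0,0,0],"claw": 15},{"offset": [0,0,0],"turn": [0,0,0],"claw": 15},{"offset": [0,0,0],"turn": [0,0,0],"claw": 15}]'

```text
time: 11.23
eef_pos: [0.5838, 0.0295, 0.3619]
tcp_rot: [0.999, 0.033, 0.002, -0.0]
contact_force: [-1.1, 0.9, -0.4]
finger_gap: 0.0237
```

```bash
python3 -c "
from h import *
fs(0,36.8,108)"
```

```text
t 11.23 tip stand x 1.01 y 38.14 z 122.72 TCPz 361.9 F stand [-1.07  1.01 -0.35] T [0.1  0.02 0.03] gap 23.7
 offset [-0.03   0.038  0.589]  turn [-0.016 -0.013  0.009]
```

Emit:
send_rows --motion '[{"offset": [-0.005,0.01,0.02],"turn": [-0.005,-0.005,0],"claw": 15},{"offset": [-0.005,0.01,0.03],"turn": [-0.005,-0.005,0],"claw": 15},{"offset": [0,0.005,0.03],"turn": [0,0,0],"claw": 15},{"offset": [0,0,0.03],"turn": [0,0,0],"claw": 15},{"offset": [0,0,0.03],"turn": [0,0,0],"claw": 15},{"offset": [0,0,0.03],"turn": [0,0,0],"claw": 15},{"offset": [0,0,0],"turn": [0,0,0],"claw": 15},{"offset": [0,0,0],"turn": [0,0,0],"claw": 15},{"offset": [0,0,0],"turn": [0,0,0],"claw": 15},{"offset": [0,0,0],"turn": [0,0,0],"claw": 15}]'

```text
time: 12.07
eef_pos: [0.5836, 0.0293, 0.3575]
tcp_rot: [0.999, 0.033, 0.002, -0.0]
contact_force: [-0.3, 0.9, -0.9]
finger_gap: 0.0236
```

```bash
python3 -c "
from h import *
fs(0,36.8,108)"
```

```text
t 12.07 tip stand x 0.55 y 38.15 z 118.31 TCPz 357.5 F stand [-0.27  0.91 -0.87] T [ 0.27  0.   -0.01] gap 23.6
 offset [-0.018  0.031  0.412]  turn [-0.023 -0.005  0.013]
```

Emit:
send_rows --motion '[{"offset": [-0.005,-0.015,0.02],"turn": [0,0,0],"claw": 15},{"offset": [-0.005,-0.015,0.03],"turn": [0,0,0],"claw": 15},{"offset": [0,-0.01,0.04],"turn": [0,0,0],"claw": 15},{"offset": [0,0,0.04],"turn": [0,0,0],"claw": 15},{"offset": [0,0,0.04],"turn": [0,0,0],"claw": 15},{"offset": [0,0,0.04],"turn": [0,0,0],"claw": 15},{"offset": [0,0,0.03],"turn": [0,0,0],"claw": 15},{"offset": [0,0,0],"turn": [0,0,0],"claw": 15},{"offset": [0,0,0],"turn": [0,0,0],"claw": 15},{"offset": [0,0,0],"turn": [0,0,0],"claw": 15}]'

```text
time: 12.9
eef_pos: [0.5831, 0.0298, 0.3505]
tcp_rot: [0.999, 0.033, 0.002, 0.001]
contact_force: [-0.4, 0.5, -0.6]
finger_gap: 0.0234
```

```bash
python3 -c "
from h import *
fs(0,38,108)"
```

```text
t 12.90 tip stand x -0.06 y 38.18 z 111.28 TCPz 350.5 F stand [-0.32  0.54 -0.58] T [0.16 0.01 0.02] gap 23.4
 offset [-0.001  0.003  0.131]  turn [-0.003  0.002  0.008]
```

Emit:
send_rows --motion '[{"offset": [0,0,0.03],"turn": [0,0,0],"claw": 15},{"offset": [0,0,0.04],"turn": [0,0,0],"claw": 15},{"offset": [0,-0.02,0.03],"turn": [0,0,0],"claw": 15},{"offset": [0,-0.03,0],"turn": [0,0,0],"claw": 15},{"offset": [0,-0.03,0],"turn": [0,0,0],"claw": 15},{"offset": [0,-0.03,0],"turn": [0,0,0],"claw": 15},{"offset": [0,-0.03,0],"turn": [0,0,0],"claw": 15},{"offset": [0,0,0],"turn": [0,0,0],"claw": 15},{"offset": [0,0,0],"turn": [0,0,0],"claw": 15},{"offset": [0,0,0],"turn": [0,0,0],"claw": 15}]'

```text
time: 13.73
eef_pos: [0.5828, 0.0334, 0.3476]
tcp_rot: [0.999, 0.033, 0.001, 0.001]
contact_force: [-0.4, 0.2, -0.4]
finger_gap: 0.0235
```

```bash
python3 -c "
from h import *
fs(0,38,108)"
```

```text
t 13.73 tip stand x -0.29 y 41.38 z 108.38 TCPz 347.6 F stand [-0.38  0.25 -0.37] T [ 0.02 -0.01  0.02] gap 23.5
 offset [0.005 0.146 0.016]  turn [0.011 0.007 0.007]
```

Emit:
send_rows --motion '[{"offset": [0,-0.02,0],"turn": [0,0,0],"claw": 15},{"offset": [0,-0.03,0],"turn": [0,0,0],"claw": 15},{"offset": [0,-0.03,0],"turn": [0,0,0],"claw": 15},{"offset": [0,-0.03,0],"turn": [0,0,0],"claw": 15},{"offset": [0,-0.03,0],"turn": [0,0,0],"claw": 15},{"offset": [0,-0.03,0],"turn": [0,0,0],"claw": 15},{"offset": [0,0,0],"turn": [0,0,0],"claw": 15},{"offset": [0,0,0],"turn": [0,0,0],"claw": 15},{"offset": [0,0,0],"turn": [0,0,0],"claw": 15},{"offset": [0,0,0],"turn": [0,0,0],"claw": 15}]'

```text
time: 14.57
eef_pos: [0.5826, 0.0357, 0.3476]
tcp_rot: [0.999, 0.032, 0.001, 0.004]
contact_force: [-0.2, -1.8, -0.5]
finger_gap: 0.0235
```

```bash
python3 -c "
from h import *
fs(0,38,108)"
```

```text
t 14.57 tip stand x -0.27 y 42.24 z 108.41 TCPz 347.6 F stand [-0.35 -1.74 -0.47] T [-0.4  -0.04  0.02] gap 23.5
 offset [0.005 0.239 0.018]  turn [ 0.069  0.006 -0.003]
```

Emit:
send_rows --motion '[{"offset": [0,-0.03,0],"turn": [0.03,0,0],"claw": 15},{"offset": [0,-0.03,0],"turn": [0.03,0,0],"claw": 15},{"offset": [0,-0.03,0],"turn": [0.03,0,0],"claw": 15},{"offset": [0,-0.03,0],"turn": [0.03,0,0],"claw": 15},{"offset": [0,-0.03,0],"turn": [0.03,0,0],"claw": 15},{"offset": [0,-0.03,0],"turn": [0.03,0,0],"claw": 15},{"offset": [0,0,0],"turn": [0.02,0,0],"claw": 15},{"offset": [0,0,0],"turn": [0.02,0,0],"claw": 15},{"offset": [0,0,0],"turn": [0.02,0,0],"claw": 15},{"offset": [0,0,0],"turn": [0.02,0,0],"claw": 15}]'

```text
time: 15.4
eef_pos: [0.5826, 0.0373, 0.3476]
tcp_rot: [0.999, 0.032, 0.001, -0.006]
contact_force: [1.4, -4.6, -1.4]
finger_gap: 0.0236
```

```bash
python3 -c "
from h import *
fs(0,52,108)"
```

```text
t 15.40 tip stand x -0.20 y 49.04 z 108.42 TCPz 347.6 F stand [ 1.06 -4.65 -1.37] T [-1.3  -0.06  0.04] gap 23.6
 offset [ 0.002 -0.256  0.019]  turn [-0.138  0.006 -0.011]
```

Emit:
send_rows --motion '[{"offset": [0,-0.05,0],"turn": [0,0,0],"claw": 15},{"offset": [0,-0.05,0],"turn": [0,0,0],"claw": 15},{"offset": [0,-0.05,0],"turn": [0,0,0],"claw": 15},{"offset": [0,-0.05,0],"turn": [0,0,0],"claw": 15},{"offset": [0,-0.03,0],"turn": [0,0,0],"claw": 15},{"offset": [0,-0.02,0],"turn": [0,0,0],"claw": 15},{"offset": [0,0,0],"turn": [0,0,0],"claw": 15},{"offset": [0,0,0],"turn": [0,0,0],"claw": 15},{"offset": [0,0,0],"turn": [0,0,0],"claw": 15},{"offset": [0,0,0],"turn": [0,0,0],"claw": 15}]'

```text
time: 16.23
eef_pos: [0.5823, 0.0416, 0.3476]
tcp_rot: [0.999, 0.034, 0.001, -0.008]
contact_force: [0.6, -4.1, -1.3]
finger_gap: 0.0235
```

```bash
python3 - <<'E'
from h import *
fs(0,53,108)
c=cam("scene");u,v=proj(c,[[.585,-.003,.06]])[0].astype(int)
cv2.imwrite("pics/s4.png",cv2.resize(c["pixels"][v-60:v+40,u-60:u+60],(720,600),interpolation=cv2.INTER_CUBIC))
E
```

```text
t 16.23 tip stand x -0.23 y 54.06 z 108.41 TCPz 347.6 F stand [ 0.28 -4.14 -1.27] T [-1.23 -0.1   0.03] gap 23.5
 offset [ 0.002 -0.124  0.016]  turn [-0.166  0.007  0.031]
```

View pics/s4.png

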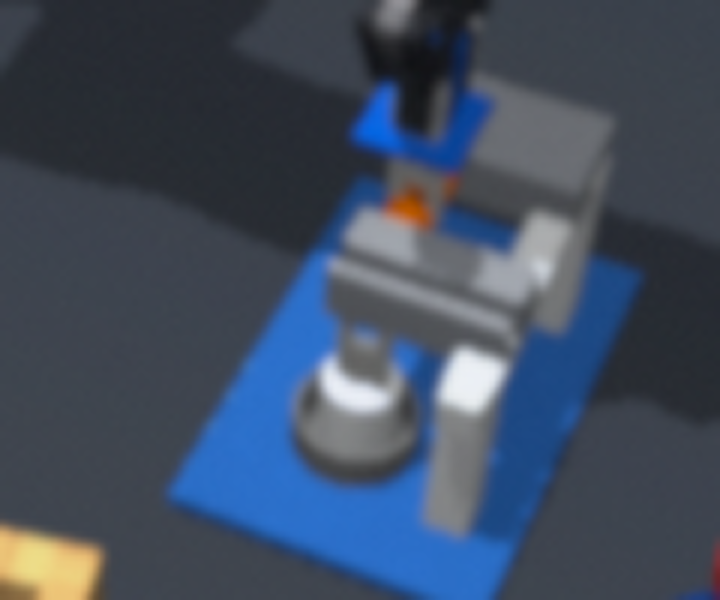

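The crop shows the weight body low in the cup at about (355,390), with the eye plate below the clevis at (362,350). I'll check the height with depth.

```bash
python3 - <<'E'
from h import *
import pickle
d=pickle.load(open("d0.pkl","rb"))
for nm,c in(("before",d["scene"]),("now",cam("scene"))):
    P=deproj(c)*1000;hsv=cv2.cvtColor(c["pixels"],cv2.COLOR_BGR2HSV)
    k=(np.hypot(P[...,0]-585,P[...,1]+8)<17)&(P[...,2]>35)
    z=P[k][:,2];h,e=np.histogram(z,np.arange(36,140,4));print(nm,[(int(a),int(b)) for a,b in zip(e,h) if b])
    # body-top: centre
    for a,b in((48,56),(76,84)):
        m=k&(P[...,2]>a)&(P[...,2]<b);print(a,b,m.sum(),P[m].mean(0).round(1) if m.any() else'')
E
```

```text
before [(36, 2), (40, 9), (44, 13), (48, 10), (52, 14), (56, 12), (60, 11), (64, 12), (68, 12), (72, 11), (76, 52), (80, 22), (84, 8), (88, 4), (96, 2), (100, 5), (104, 16), (108, 11), (112, 16), (116, 13), (120, 22), (124, 39), (128, 47)]
48 56 24 [587.7 -17.7  52.1]
76 84 74 [586.5 -11.4  79.4]
now [(36, 13), (40, 11), (44, 11), (48, 46), (52, 24), (56, 7), (60, 11), (64, 6), (68, 15), (72, 15), (76, 5), (80, 6), (84, 5), (100, 10), (104, 12), (108, 15), (112, 14), (116, 18), (120, 20), (124, 31), (128, 47), (132, 1)]
48 56 70 [586.8 -10.6  51.5]
76 84 11 [584.3  -4.6  79.5]
```

The body top went from 79.4 to 51.5 mm, which is 12 + 40, so the weight stands upright in the cup. I'll ease the bar back.

Emit:
send_rows --motion '[{"offset": [0,0.03,0],"turn": [-0.02,0,0],"claw": 15},{"offset": [0,0.05,0],"turn": [-0.02,0,0],"claw": 15},{"offset": [0,0.05,0],"turn": [-0.02,0,0],"claw": 15},{"offset": [0,0.05,0],"turn": [-0.01,0,0],"claw": 15},{"offset": [0,0.05,0],"turn": [-0.01,0,0],"claw": 15},{"offset": [0,0.03,0],"turn": [-0.01,0,0],"claw": 15},{"offset": [0,0.02,0],"turn": [0,0,0],"claw": 15},{"offset": [0,0,0],"turn": [0,0,0],"claw": 15},{"offset": [0,0,0],"turn": [0,0,0],"claw": 15},{"offset": [0,0,0],"turn": [0,0,0],"claw": 15}]'

```text
time: 17.17
eef_pos: [0.5827, 0.0347, 0.3476]
tcp_rot: [0.999, 0.034, 0.001, -0.005]
contact_force: [-0.0, -3.3, -1.6]
finger_gap: 0.0233
```

```bash
python3 -c "
from h import *
fs(0,40,108)"
```

```text
t 17.17 tip stand x -0.26 y 45.61 z 108.39 TCPz 347.6 F stand [-0.26 -3.28 -1.61] T [-0.84 -0.07 -0.04] gap 23.3
 offset [0.003 0.12  0.014]  turn [-0.104  0.007  0.036]
```

Emit:
send_rows --motion '[{"offset": [0,0.02,0],"turn": [-0.02,0,0.01],"claw": 15},{"offset": [0,0.03,0],"turn": [-0.02,0,0.01],"claw": 15},{"offset": [0,0.03,0],"turn": [-0.02,0,0],"claw": 15},{"offset": [0,0.02,0],"turn": [-0.02,0,0],"claw": 15},{"offset": [0,0.02,0],"turn": [0,0,0],"claw": 15},{"offset": [0,0,0],"turn": [0,0,0],"claw": 15},{"offset": [0,0,0],"turn": [0,0,0],"claw": 15},{"offset": [0,0,0],"turn": [0,0,0],"claw": 15},{"offset": [0,0,0],"turn": [0,0,0],"claw": 15},{"offset": [0,0,0],"turn": [0,0,0],"claw": 15}]'

```text
time: 18.0
eef_pos: [0.5828, 0.0327, 0.3476]
tcp_rot: [0.999, 0.034, 0.001, -0.002]
contact_force: [0.0, -2.3, -0.3]
finger_gap: 0.0235
```

```bash
python3 -c "
from h import *
fs(0,40,108)"
```

```text
t 18.00 tip stand x -0.27 y 42.35 z 108.39 TCPz 347.6 F stand [-0.11 -2.27 -0.33] T [-0.46 -0.06 -0.03] gap 23.5
 offset [0.004 0.04  0.015]  turn [-0.054  0.007  0.026]
```

Emit:
send_rows --motion '[{"offset": [0,0.01,0],"turn": [-0.02,0,0.01],"claw": 15},{"offset": [0,0.02,0],"turn": [-0.02,0,0],"claw": 15},{"offset": [0,0.02,0],"turn": [-0.01,0,0],"claw": 15},{"offset": [0,0,0],"turn": [0,0,0],"claw": 15},{"offset": [0,0,0],"turn": [0,0,0],"claw": 15},{"offset": [0,0,0],"turn": [0,0,0],"claw": 15},{"offset": [0,0,0],"turn": [0,0,0],"claw": 15},{"offset": [0,0,0],"turn": [0,0,0],"claw": 15},{"offset": [0,0,0],"turn": [0,0,0],"claw": 15},{"offset": [0,0,0],"turn": [0,0,0],"claw": 15}]'

```text
time: 18.83
eef_pos: [0.5829, 0.0328, 0.3476]
tcp_rot: [0.999, 0.034, 0.001, -0.002]
contact_force: [0.4, -0.4, -0.9]
finger_gap: 0.0237
```

```bash
python3 -c "
from h import *
fs(0,40,108)"
```

```text
t 18.83 tip stand x -0.14 y 42.25 z 108.42 TCPz 347.6 F stand [ 0.39 -0.38 -0.86] T [-0.12 -0.02  0.01] gap 23.7
 offset [0.001 0.043 0.016]  turn [-0.047  0.005  0.027]
```

Emit:
send_rows --motion '[{"offset": [0,0.02,0],"turn": [-0.02,0,0.01],"claw": 15},{"offset": [0,0.03,0],"turn": [-0.03,0,0.01],"claw": 15},{"offset": [0,0.03,0],"turn": [-0.02,0,0],"claw": 15},{"offset": [0,0.01,0],"turn": [0,0,0],"claw": 15},{"offset": [0,0,0],"turn": [0,0,0],"claw": 15},{"offset": [0,0,0],"turn": [0,0,0],"claw": 15},{"offset": [0,0,0],"turn": [0,0,0],"claw": 15},{"offset": [0,0,0],"turn": [0,0,0],"claw": 15},{"offset": [0,0,0],"turn": [0,0,0],"claw": 15},{"offset": [0,0,0],"turn": [0,0,0],"claw": 15}]'

```text
time: 19.67
eef_pos: [0.5831, 0.0306, 0.3476]
tcp_rot: [0.999, 0.033, 0.001, 0.002]
contact_force: [-0.1, -0.6, -1.6]
finger_gap: 0.0237
```

```bash
python3 -c "
from h import *
fs(0,40,108)"
```

```text
t 19.67 tip stand x -0.12 y 38.40 z 108.42 TCPz 347.6 F stand [-0.18 -0.63 -1.6 ] T [-0.01 -0.03  0.02] gap 23.7
 offset [ 0.    -0.046  0.017]  turn [0.018 0.004 0.007]
```

Free in the groove, with torque about 0. I'll lift slowly, then faster once clear.

Emit:
send_rows --motion '[{"offset": [0,-0.01,-0.03],"turn": [0,0,0],"claw": 15},{"offset": [0,-0.01,-0.06],"turn": [0.01,0,0],"claw": 15},{"offset": [0,0,-0.08],"turn": [0,0,0],"claw": 15},{"offset": [0,0,-0.1],"turn": [0,0,0],"claw": 15},{"offset": [0,0,-0.1],"turn": [0,0,0],"claw": 15},{"offset": [0,0,-0.1],"turn": [0,0,0],"claw": 15},{"offset": [0,0,-0.1],"turn": [0,0,0],"claw": 15},{"offset": [0,0,-0.1],"turn": [0,0,0],"claw": 15},{"offset": [0,0,-0.08],"turn": [0,0,0],"claw": 15},{"offset": [0,0,-0.04],"turn": [0,0,0],"claw": 15}]'

```text
time: 20.5
eef_pos: [0.583, 0.0313, 0.3698]
tcp_rot: [0.999, 0.033, 0.002, 0.001]
contact_force: [0.1, 0.2, -0.7]
finger_gap: 0.0235
```

```bash
python3 -c "
from h import *
fs(0,38,160)"
```

```text
t 20.50 tip stand x 0.05 y 39.37 z 130.61 TCPz 369.8 F stand [ 0.11  0.15 -0.67] T [ 0.04 -0.02 -0.  ] gap 23.5
 offset [ 0.004  0.065 -1.176]  turn [ 0.007 -0.002  0.008]
```

Emit:
send_rows --motion '[{"offset": [0,0,-0.1],"turn": [0,0,0],"claw": 15},{"offset": [0,0,-0.3],"turn": [0,0,0],"claw": 15},{"offset": [0,0,-0.4],"turn": [0,0,0],"claw": 15},{"offset": [0,0.1,-0.3],"turn": [0,0,-0.1],"claw": 15},{"offset": [-0.1,0.2,-0.1],"turn": [0,0,-0.2],"claw": 15},{"offset": [-0.1,0.4,0],"turn": [0,0,-0.2],"claw": 15},{"offset": [-0.2,0.6,0],"turn": [0,0,-0.2],"claw": 15},{"offset": [-0.2,0.8,0],"turn": [0,0,-0.2],"claw": 15},{"offset": [-0.2,0.8,0],"turn": [0,0,-0.2],"claw": 15},{"offset": [-0.2,0.8,0],"turn": [0,0,-0.2],"claw": 15}]'

```text
time: 21.33
eef_pos: [0.5726, -0.0638, 0.4095]
tcp_rot: [0.994, 0.109, 0.006, 0.001]
contact_force: [-0.1, -0.2, -0.9]
finger_gap: 0.0234
```

```bash
cat >> h.py <<'E'
def fr(z):
    "to the grasp pose of the home fork, with TCP z in mm"
    zg=np.array([.0036,-.0008,-1]);zg/=np.linalg.norm(zg)
    x=np.array([np.cos(np.radians(15.07)),np.sin(np.radians(15.07)),0]);x-=zg*(x@zg);x/=np.linalg.norm(x)
    Rt=np.c_[x,np.cross(zg,x),zg];T=np.array([511.9,-183.8,z]);off=np.array([.7,-.2,239.2])
    s=bot.state();M=R.from_quat(s["tcp_rot"]).as_matrix();p=s["eef_pos"]*1000
    tip=p-M@Rt.T@off-(np.array([511.9,-183.8,246.2])-off)
    print("t %.2f"%s["time"],"p",p.round(1),"tip err in rest axes",np.round(yawm(-15.07)@tip,2),"F",np.round(s["contact_force"],2),"T",np.round(s["torque"],2),"gap %.1f"%(s["finger_gap"]*1e3))
    print(" offset",np.round(M.T@(T-p)/25,3)," turn",np.round(np.degrees(R.from_matrix(M.T@Rt).as_rotvec())/6,3))
E
python3 -c "
from h import *
fr(400)"
```

```text
t 21.33 p [572.6 -63.8 409.5] tip err in rest axes [ 91.57  99.6  163.25] F [-0.06 -0.22 -0.89] T [-0.05 -0.01 -0.01] gap 23.4
 offset [-3.414  4.158  0.356]  turn [ 0.021 -0.071 -0.423]
```

Emit:
send_rows --motion '[{"offset": [-0.4,0.7,0],"turn": [0,-0.01,-0.1],"claw": 15},{"offset": [-0.6,0.7,0],"turn": [0,-0.01,-0.1],"claw": 15},{"offset": [-0.7,0.7,0.05],"turn": [0,-0.01,-0.05],"claw": 15},{"offset": [-0.6,0.6,0.1],"turn": [0,-0.01,-0.05],"claw": 15},{"offset": [-0.4,0.5,0.1],"turn": [0,-0.01,0],"claw": 15},{"offset": [-0.2,0.3,0.1],"turn": [0,0,0],"claw": 15},{"offset": [-0.1,0.2,0],"turn": [0,0,0],"claw": 15},{"offset": [0,0.1,0],"turn": [0,0,0],"claw": 15},{"offset": [0,0,0],"turn": [0,0,0],"claw": 15},{"offset": [0,0,0],"turn": [0,0,0],"claw": 15}]'

```text
time: 22.17
eef_pos: [0.5217, -0.1839, 0.4086]
tcp_rot: [0.992, 0.125, 0.008, 0.004]
contact_force: [-0.6, 0.2, -0.3]
finger_gap: 0.023
```

```bash
python3 -c "
from h import *
fr(330)"
```

```text
t 22.17 p [ 521.7 -183.9  408.6] tip err in rest axes [ 12.35  -4.8  162.37] F [-0.58  0.21 -0.31] T [ 0.03 -0.05 -0.01] gap 23.0
 offset [-0.428 -0.134  3.135]  turn [ 0.087 -0.115 -0.11 ]
```

Emit:
send_rows --motion '[{"offset": [-0.07,-0.02,0.2],"turn": [0.02,-0.02,-0.02],"claw": 15},{"offset": [-0.08,-0.03,0.4],"turn": [0.02,-0.02,-0.02],"claw": 15},{"offset": [-0.08,-0.03,0.5],"turn": [0.02,-0.03,-0.02],"claw": 15},{"offset": [-0.07,-0.02,0.5],"turn": [0.01,-0.02,-0.02],"claw": 15},{"offset": [-0.04,-0.01,0.5],"turn": [0,-0.01,-0.01],"claw": 15},{"offset": [-0.02,0,0.4],"turn": [0,0,0],"claw": 15},{"offset": [0,0,0.2],"turn": [0,0,0],"claw": 15},{"offset": [0,0,0.1],"turn": [0,0,0],"claw": 15},{"offset": [0,0,0],"turn": [0,0,0],"claw": 15},{"offset": [0,0,0],"turn": [0,0,0],"claw": 15}]'

```text
time: 23.0
eef_pos: [0.5133, -0.1777, 0.3302]
tcp_rot: [0.991, 0.136, 0.001, -0.001]
contact_force: [0.1, -0.4, 0.1]
finger_gap: 0.0235
```

```bash
python3 -c "
from h import *
fr(312)"
```

```text
t 23.00 p [ 513.3 -177.7  330.2] tip err in rest axes [ 2.49  6.3  84.04] F [ 0.06 -0.35  0.15] T [ 0.04 -0.01  0.02] gap 23.5
 offset [-0.119  0.222  0.729]  turn [-0.03   0.016  0.087]
```

Emit:
send_rows --motion '[{"offset": [-0.02,0.03,0.05],"turn": [-0.01,0,0.02],"claw": 15},{"offset": [-0.03,0.05,0.05],"turn": [-0.01,0.01,0.02],"claw": 15},{"offset": [-0.03,0.05,0.05],"turn": [0,0,0.02],"claw": 15},{"offset": [-0.02,0.04,0.05],"turn": [0,0,0.01],"claw": 15},{"offset": [0,0.02,0.05],"turn": [0,0,0],"claw": 15},{"offset": [0,0,0.03],"turn": [0,0,0],"claw": 15},{"offset": [0,0,0],"turn": [0,0,0],"claw": 15},{"offset": [0,0,0],"turn": [0,0,0],"claw": 15},{"offset": [0,0,0],"turn": [0,0,0],"claw": 15},{"offset": [0,0,0],"turn": [0,0,0],"claw": 15}]'

```text
time: 23.83
eef_pos: [0.5132, -0.1841, 0.3251]
tcp_rot: [0.991, 0.131, 0.004, 0.002]
contact_force: [0.2, 0.5, -0.6]
finger_gap: 0.0235
```

```bash
python3 -c "
from h import *
fr(305)"
```

```text
t 23.83 p [ 513.2 -184.1  325.1] tip err in rest axes [ 2.17 -1.17 78.93] F [ 0.17  0.47 -0.62] T [ 0.02 -0.01 -0.01] gap 23.5
 offset [-0.054 -0.028  0.805]  turn [ 0.022 -0.039  0.007]
```

Emit:
send_rows --motion '[{"offset": [-0.02,-0.01,0.05],"turn": [0.01,-0.01,0],"claw": 15},{"offset": [-0.02,-0.01,0.1],"turn": [0.01,-0.02,0],"claw": 15},{"offset": [-0.01,0,0.2],"turn": [0,-0.01,0],"claw": 15},{"offset": [0,0,0.2],"turn": [0,0,0],"claw": 15},{"offset": [0,0,0.2],"turn": [0,0,0],"claw": 15},{"offset": [0,0,0.15],"turn": [0,0,0],"claw": 15},{"offset": [0,0,0.1],"turn": [0,0,0],"claw": 15},{"offset": [0,0,0],"turn": [0,0,0],"claw": 15},{"offset": [0,0,0],"turn": [0,0,0],"claw": 15},{"offset": [0,0,0],"turn": [0,0,0],"claw": 15}]'

```text
time: 24.67
eef_pos: [0.5115, -0.1836, 0.2963]
tcp_rot: [0.991, 0.132, 0.0, 0.0]
contact_force: [-0.1, 0.6, -0.0]
finger_gap: 0.0231
```

```bash
python3 -c "
from h import *
fr(247)"
```

```text
t 24.67 p [ 511.5 -183.6  296.3] tip err in rest axes [-0.93  0.59 50.14] F [-0.09  0.61 -0.01] T [-0.04  0.   -0.03] gap 23.1
 offset [0.013 0.011 1.973]  turn [-0.012  0.022  0.009]
```

Emit:
send_rows --motion '[{"offset": [0,0,0.1],"turn": [0,0.01,0],"claw": 15},{"offset": [0,0,0.2],"turn": [0,0.01,0],"claw": 15},{"offset": [0,0,0.25],"turn": [0,0,0],"claw": 15},{"offset": [0,0,0.25],"turn": [0,0,0],"claw": 15},{"offset": [0,0,0.25],"turn": [0,0,0],"claw": 15},{"offset": [0,0,0.25],"turn": [0,0,0],"claw": 15},{"offset": [0,0,0.2],"turn": [0,0,0],"claw": 15},{"offset": [0,0,0.1],"turn": [0,0,0],"claw": 15},{"offset": [0,0,0.05],"turn": [0,0,0],"claw": 15},{"offset": [0,0,0],"turn": [0,0,0],"claw": 15}]'

```text
time: 25.5
eef_pos: [0.5115, -0.1836, 0.2503]
tcp_rot: [0.991, 0.132, 0.001, -0.0]
contact_force: [-0.2, -0.0, -0.8]
finger_gap: 0.0234
```

```bash
python3 -c "
from h import *
fr(246.2)"
```

```text
t 25.50 p [ 511.5 -183.6  250.3] tip err in rest axes [-0.36  0.66  4.14] F [-0.15 -0.   -0.8 ] T [ 0.03 -0.   -0.  ] gap 23.4
 offset [0.011 0.013 0.166]  turn [-0.014  0.003  0.01 ]
```

Emit:
send_rows --motion '[{"offset": [0,0,0.03],"turn": [0,0,0],"claw": 15},{"offset": [0,0,0.03],"turn": [0,0,0],"claw": 15},{"offset": [0,0,0.03],"turn": [0,0,0],"claw": 15},{"offset": [0,0,0.03],"turn": [0,0,0],"claw": 15},{"offset": [0,0,0.03],"turn": [0,0,0],"claw": 15},{"offset": [0,0,0.03],"turn": [0,0,0],"claw": 15},{"offset": [0,0,0.02],"turn": [0,0,0],"claw": 15},{"offset": [0,0,0],"turn": [0,0,0],"claw": 15},{"offset": [0,0,0],"turn": [0,0,0],"claw": 15},{"offset": [0,0,0],"turn": [0,0,0],"claw": 15}]'

```text
time: 26.33
eef_pos: [0.5123, -0.1839, 0.2464]
tcp_rot: [0.991, 0.132, 0.003, 0.001]
contact_force: [0.0, -0.4, -0.1]
finger_gap: 0.0236
```

```bash
python3 -c "
from h import *
fr(246.2)"
```

```text
t 26.33 p [ 512.3 -183.9  246.4] tip err in rest axes [ 0.97 -0.25  0.16] F [ 0.01 -0.4  -0.08] T [0.   0.03 0.06] gap 23.6
 offset [-0.017 -0.007  0.006]  turn [ 0.003 -0.022  0.01 ]
```

Emit:
send_rows --motion '[{"offset": [0,0,0.01],"turn": [0,0,0],"claw": 15},{"offset": [0,0,0],"turn": [0,0,0],"claw": 25},{"offset": [0,0,0],"turn": [0,0,0],"claw": 30},{"offset": [0,0,0],"turn": [0,0,0],"claw": 36},{"offset": [0,0,0],"turn": [0,0,0],"claw": 50},{"offset": [0,0,0],"turn": [0,0,0],"claw": 70},{"offset": [0,0,0],"turn": [0,0,0],"claw": 80},{"offset": [0,0,0],"turn": [0,0,0],"claw": 80},{"offset": [0,0,0],"turn": [0,0,0],"claw": 80},{"offset": [0,0,0],"turn": [0,0,0],"claw": 80}]'

```text
time: 27.17
eef_pos: [0.5128, -0.184, 0.2466]
tcp_rot: [0.991, 0.132, 0.004, 0.001]
contact_force: [-0.3, -0.1, -0.0]
finger_gap: 0.0797
```

Emit:
send_rows --motion '[{"offset": [0,0,-0.1],"turn": [0,0,0],"claw": 80},{"offset": [0,0,-0.3],"turn": [0,0,0],"claw": 80},{"offset": [0,0,-0.6],"turn": [0,0,0],"claw": 80},{"offset": [0,0,-0.8],"turn": [0,0,0],"claw": 80},{"offset": [0,0,-0.9],"turn": [0,0,0],"claw": 80},{"offset": [0,0,-0.9],"turn": [0,0,0],"claw": 80},{"offset": [0,0,-0.8],"turn": [0,0,0],"claw": 80},{"offset": [0,0,-0.5],"turn": [0,0,0],"claw": 80},{"offset": [0,0,-0.2],"turn": [0,0,0],"claw": 80},{"offset": [0,0,0],"turn": [0,0,0],"claw": 80}]'

```text
time: 28.0
eef_pos: [0.5108, -0.1835, 0.3837]
tcp_rot: [0.991, 0.132, 0.003, 0.001]
contact_force: [0.0, -0.2, 0.5]
finger_gap: 0.08
```

```bash
python3 - <<'E'
from h import *
import pickle
fr(400)
d=pickle.load(open("d0.pkl","rb"))
for n in("wrist","scene"):
  for nm,c in((("before",d[n]),) if n=="scene" else ())+(("now",cam(n)),):
    P=deproj(c);hsv=cv2.cvtColor(c['pixels'],cv2.COLOR_BGR2HSV).astype(int);H,S,V=hsv[...,0],hsv[...,1],hsv[...,2]
    blue=(abs(H-110)<14)&(S>150)&(V>70);near=np.hypot(P[...,0]-.511,P[...,1]+.183)<.06
    for a,b,l in((.1,.125,'handle'),(.062,.08,'guard')):
        q=P[blue&near&(P[...,2]>a)&(P[...,2]<b)]
        if len(q)>5: print(n,nm,l,len(q),np.round(cv2.minAreaRect(q[:,:2].astype(np.float32)*1000)[0],1),round(cv2.minAreaRect(q[:,:2].astype(np.float32))[2],1),np.percentile(q[:,2],[5,50,95]).round(4))
    k=(np.hypot(P[...,0]-.585,P[...,1]+.008)<.017)&(P[...,2]>.048)&(P[...,2]<.056);print(n,nm,'weight top pts',k.sum(),P[k].mean(0).round(4) if k.any() else '')
    if n=="wrist" or nm=="now":cv2.imwrite(f"pics/end_{n}.png",cv2.resize(c["pixels"],(400,300)))
cv2.imwrite("pics/end.png",np.hstack([cv2.imread("pics/end_wrist.png"),cv2.imread("pics/end_scene.png")]))
E
```

```text
t 28.00 p [ 510.8 -183.5  383.7] tip err in rest axes [ -0.34   0.41 137.51] F [ 0.05 -0.23  0.51] T [-0.01  0.03 -0.05] gap 80.0
 offset [ 0.044  0.025 -0.651]  turn [ 0.007 -0.027  0.01 ]
wrist now handle 913 [ 513.5 -186.1] 14.7 [0.1045 0.1119 0.1131]
wrist now guard 1294 [ 512.9 -186.2] 15.1 [0.066  0.0673 0.0704]
wrist now weight top pts 787 [ 0.5852 -0.0127  0.0511]
scene before handle 111 [ 511.5 -181.4] 16.2 [0.1034 0.1117 0.114 ]
scene before guard 162 [ 512.3 -184.3] 18.2 [0.0657 0.0675 0.0775]
scene before weight top pts 24 [ 0.5877 -0.0177  0.0521]
scene now handle 111 [ 513.6 -184.1] 14.2 [0.1028 0.1117 0.1141]
scene now guard 161 [ 513.8 -186.9] 18.1 [0.0655 0.0675 0.0764]
scene now weight top pts 68 [ 0.5868 -0.0107  0.0516]
```

View pics/end.png

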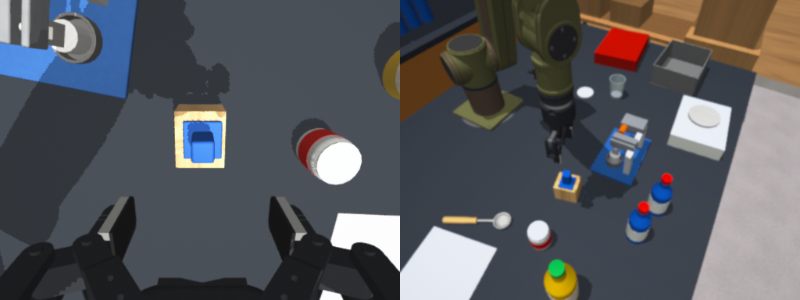

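```bash
python3 -c "
from station import bot
print(bot.sign_off())"
```

```text
the job is handed in; nothing more can be done
None
```

The weight is off the bar and standing upright in the cup, and the fork is back in its rest. I handed the job in at about 28 s.

- **Groove:** The wrist camera put its centre at about stand y = 37 mm. The fork then went down into it with no vertical contact force felt. The flank was felt only at tip y ≈ 42 mm, so the groove's true centre is probably nearer y = 40 mm.
- **Release:** I pushed the bar about 12 mm, with about 5 N at most in the readings at the end of each move. I then eased it back until the side load was gone before lifting the fork out.
- **Weight:** The top of its body went from 79.4 mm to 51.5 mm by depth, which is the 12 mm cup floor plus its 40 mm body height.
- **Fork:** The guard and handle-top heights match the start (67.3 mm and 111.9 mm). It stands about 3 mm sideways from where it began, within the slot's play.
- **Everything else:** The last pictures show nothing else disturbed, and the open gripper is well above the rest.

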